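# Check the reducer's guide tube with the gauge rod and hold the rod up for reading

### The arm

A 6-joint arm with a two-finger parallel gripper is mounted at the origin on a cart in front of the work surface, level with it; the furniture and walls round the work are solid. World frame = base frame: x ahead of the robot, y to its left, z up, the work surface at z = 0. Lengths are in mm, angles in degrees, forces in N, time in s.
With the tool pointing down it reaches from about 350 to 850 mm from the base axis. Payload 8.1 kg.
Tool frame: the origin (TCP) lies midway between the tips of the shut fingers; the grasp point (between the pads) lies 19 mm behind it; z points along the fingers, y is the direction in which the jaws open and shut (so a half turn about z gives the same grasp; the last joint's range is limited). The gripper opens to 85 mm and grips with 20 to 120 N. Pads are 22 mm wide; open, the fingers measure 114 mm over their backs; the gripper's body (76 mm by 85 mm) begins 54 mm behind the grasp point. The pads swing forward as they close: fully open they stand 13 mm farther back than shut.
Start: joints at [62.888, 7.471, 85.268, -0, 87.261, -4.893], TCP at [226.871, 555.459, 231.292] pointing down, gripper open.
Joint ranges: [-169.43, 169.43], [-51.17, 129.36], [1.28, 143.12], [-76.62, 256.62], [0, 156.53], [-152.29, 152.29]. Speed limits (degrees/s): [136.94, 136.94, 159.86, 180, 180, 180].

### API

Orientations are given as [roll, pitch, yaw] about the fixed x, y, z axes, in that order (R = Rz(yaw) Ry(pitch) Rx(roll)).
In Python, from bench import telemetry, snapshot, camera_params, job gives the robot as it stands. The module is installed in compiled form; this text tells all that it offers.
- The arm moves only by the shell command python3 -m jog 'ROWS' [FORCE]. ROWS is JSON, a list that holds one entry, the list of rows, each a list of 7 numbers: the shift along the tool's x, y, z in units of 50 mm (1.0 is 50 mm), then the turn, a rotation vector about the tool's x, y, z in units of 2 pi rad (1.0 is 2 pi rad), then the opening, from 0 (shut) to 1 (fully open). In form: [[[dx, dy, dz, rx, ry, rz, claw], ...]]. A call has 1 to 12 rows; each row shifts and turns the commanded pose from where the row before left it, along the tool's axes as they then stand; what a row does not reach is not made up. A row lasts 1/8 s, in which the tool goes at most 62.5 mm and 10.7 degrees, less where a joint would pass 70% of its speed; a pose out of reach is approached as far as the arm can. A call with a number of a shift or a turn outside -1 to 1 is refused whole. A call with a gripper value outside its range is refused whole. The fingers move at their own pace and stop on an object; FORCE is the grip in N (left out, the last holds). Time passes only in rows, so rows that do not move let the fingers close. It gives the time, the measured TCP pose, the force and the opening at its end, in the units of the state.
- telemetry.sense(): the state, without advancing time (a new reading comes with each control period).
- snapshot(name): name is "scene" or "top"; returns (picture, depth): 480x640x3 uint8, red, green, blue; 480x640 float32, mm along the optical axis (not along the pixel's ray), 0 where there is no reading.
- camera_params(name): a dict with "K" (3x3 intrinsics, pixels), "D" ([k1, k2, p1, p2, k3] as OpenCV has them; the pictures are not rectified), "extrinsics" (4x4, takes a point from camera to world coordinates). Camera axes: x right, y down, z forward; pixel columns grow to the right and rows downward; lengths in mm; the calibration is good to about 2 mm. A picture is of the moment at which its call begins. camera_params takes no time and is no camera call.
- job.hand_in(): hands the job in, once; it reports no verdict.
The state is a dict: "time": time; "joint_pos": joint angles; "qd": joint speeds; "joint_efforts": joint torques, N m; "tool_pos": TCP position; "tcp_rot": TCP orientation; "ft_force": force on the tool from outside, world axes, zero at the start; "wrist_torque": the same for the moment, N m; "finger_gap": finger opening in mm.
Only numpy, scipy, OpenCV 4.12 (cv2) and the standard library are available. Lean on these libraries where they do the work, as an engineer would, in place of code of your own. Each camera call takes 0.05 s, during which the arm holds its last target. There are 200 camera calls.

### The job

Take the gauge rod from its cradle by the handle, slide it into the slanting guide tube of the gear reducer until its collar stops on the tube's mouth, and draw it right out again. Then hold the rod level with its tip over the middle of the white reading plate, a few centimetres above it and touching nothing, so that the marks can be read; finish still holding it there, do not put it down. Leave the bearing, the hexagon nut and the tape roll where they lie.

Things in the scene. Friction and masses are not known exactly. Their poses are not given: they have to be found in the camera images.
- gauge_rod: loose gauge rod, 0.12 kg, parked level in the cradle. Origin: on its axis at the collar's stop face; x axis to the tip, z up while parked. Ahead (+x): steel rod 8 mm thick, 110 mm long, last 3 mm tapered, dark marks near the tip. Behind: collar 28 mm in diameter, 8 mm thick, then a dark wooden handle, x = -8 to -103 mm, flat-sided, 16 mm wide in y, 20 mm high in z
- rod_grip (a point): point on the handle's axis 50 mm behind the collar's stop face (x = -50 mm), a good place to grip across the 16 mm width
- rod_tip (a point): the tip's end, on the axis, 110 mm ahead of the collar's stop face
- cradle: plywood cradle fixed to the bench, base 215 x 60 x 8 mm; origin at the bench under the parked rod's collar face, x the way the rod's tip points. Rod's axis 60 mm up. Posts 12 mm thick, 40 mm wide, open upwards: at x = +70 mm (slot 11.5 mm, ends 6 mm above the axis) and at x = -90 mm for the handle's end (slot 19 mm, ends 3 mm above it). Lift the rod straight up
- guide_tube: steel guide tube fixed to the reducer. Origin: centre of its open mouth, 125 mm above the bench; z axis: outwards along the tube, 40 degrees above level. Bore 12 mm wide, 125 mm deep; its last 20 mm widen to 20 mm at the mouth; rim 30 mm wide outside. With the rod fully in, the collar's stop face lies on the rim, the tip 110 mm below the mouth
- reducer: grey gear reducer fixed to the bench; origin at the bench under the middle of its housing, which is 106 x 110 mm and 88 mm high (plug to 98 mm). Base plate 120 mm wide in x, from y = -70 to +155 mm; a shaft stub sticks out to x = -98 mm, 46 mm up. The guide tube rises towards its +y, the mouth above y = +150 mm
- reading_plate: square low plate fixed to the bench, 100 x 100 mm, white with dark ruled lines in a metal frame, top 10 mm above the bench; origin at the bench under its middle
- bearing: ball bearing ring lying on the bench, 72 mm across, 17 mm high, origin under its middle; leave alone
- hex_nut: steel hexagon nut lying on the bench, 28 x 32 x 13 mm, origin under its middle; leave alone
- tape: roll of tape lying on the bench, 102 mm across, 24 mm high, origin under its middle; leave alone
There are look-alikes about, which are no part of the job. There is more than one size of the reading_plate; the job needs the smaller.

How it is judged:
By the outcome, as a careful person would: the job done as asked, in the order asked, and still so for the second after the job is handed in, while the arm keeps its last pose, push and grip.
It also fails if it takes over 51 s, if anything falls off the work surface, if the arm or the gripper's body presses on something with over 40 N, if the wrist force passes 120 N, or if a joint passes its speed limit or range.

## Working session

There is one attempt and no reset: what is moved stays moved. The work goes in short steps, Python scripts to look and compute and a shell command to move; the robot and the scene stay as the last step left them, time stands still between calls to the robot, and variables do not carry over. Pictures are saved under pics/ and viewed, about 8 in all and at most 12, crops included, and the job is handed in when it is done.

```bash
mkdir -p pics; ls
cat > look.py <<'E'
import cv2,numpy as np
from bench import snapshot,camera_params
def grab(n,tag):
    im,d=snapshot(n); cv2.imwrite(f'pics/{tag}.png',im[:,:,::-1]); np.save(f'pics/{tag}.npy',d); return im,d
def pts(n,uv,d):
    "uv Nx2 pixels, d depths -> world"
    p=camera_params(n);K=np.array(p['K']);D=np.array(p['D']);E=np.array(p['extrinsics'])
    x=cv2.undistortPoints(np.array(uv,float).reshape(-1,1,2),K,D).reshape(-1,2)
    c=np.c_[x,np.ones(len(x))]*np.array(d,float).reshape(-1,1)
    return c@E[:3,:3].T+E[:3,3]
def plane(n,uv,z):
    p=camera_params(n);E=np.array(p['extrinsics']);o=E[:3,3]
    r=pts(n,uv,np.ones(len(uv)))-o
    return o+r*((z-o[2])/r[:,2])[:,None]
E
python3 - <<'E'
from look import *
from bench import telemetry
for n in('scene','top'):
    im,d=grab(n,n+'0'); p=camera_params(n); print(n,np.round(p['extrinsics'],3).tolist(),np.round(p['K'],1).tolist(),p['D'])
print(telemetry.sense())
E
```

```text
pics
scene [[0.59, -0.569, 0.574, -58.406], [-0.808, -0.42, 0.414, -454.931], [0.005, -0.707, -0.707, 800.346], [0.0, 0.0, 0.0, 1.0]] [[502.7, 0.0, 321.3], [0.0, 502.7, 235.1], [0.0, 0.0, 1.0]] [-0.07818011  0.          0.          0.          0.        ]
top [[-0.009, -0.999, 0.037, 459.501], [-1.0, 0.01, 0.025, -27.637], [-0.025, -0.037, -0.999, 1192.584], [0.0, 0.0, 0.0, 1.0]] [[594.7, 0.0, 325.1], [0.0, 594.7, 249.0], [0.0, 0.0, 1.0]] [0.05454382 0.         0.         0.         0.        ]
{'time': 0.1, 'joint_pos': array([ 6.28874844e+01,  7.51020247e+00,  8.53214848e+01, -1.46359659e-03,
        8.72589847e+01, -4.89480308e+00]), 'qd': array([ 0.07468884, -0.09849437, -0.16062744, -0.08258839, -0.03099052,
        0.08074307]), 'joint_efforts': array([ 1.06674954e-03, -5.70949066e+01, -5.01941836e+01, -1.60565246e-04,
        7.84680858e-03,  2.24159481e-05]), 'tool_pos': array([226.66864879, 555.03538019, 230.37023698]), 'tcp_rot': array([-1.79909534e+02, -6.28024166e-03,  1.57782354e+02]), 'ft_force': array([-0.60563803, -0.00865182,  0.1654408 ]), 'wrist_torque': array([-0.00339997, -0.00424154,  0.03926685]), 'finger_gap': 85.24768570621077}
```

View pics/scene0.png

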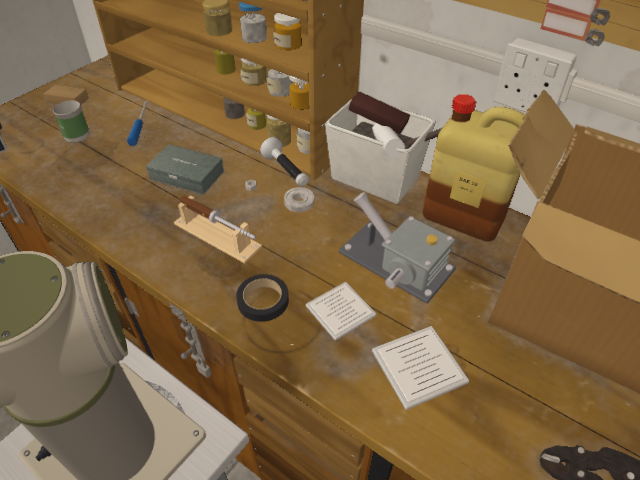

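View pics/top0.png

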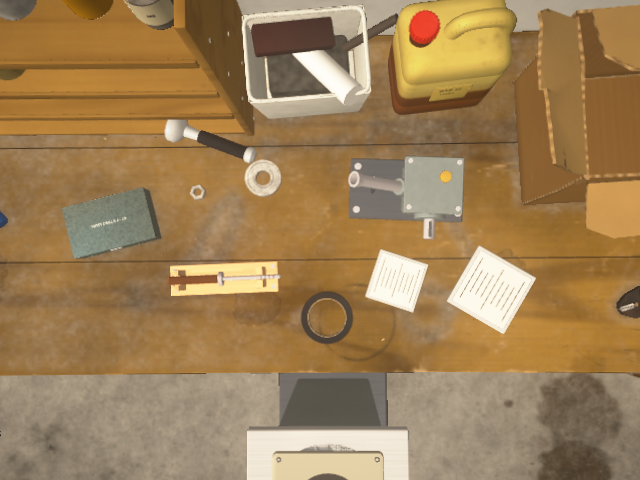

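The scene view shows the rod in its cradle around (215,215), tip to the right. The reducer is at (415,255) with the tube mouth near (360,200). The smaller plate is at (340,310) and the larger one at (420,365). In the top view the rod runs from (170,281) to (280,277), the mouth is at (354,180) and the small plate at (397,281).

```bash
cat > meas.py <<'E'
from look import *
def cloud(n,d):
    v,u=np.mgrid[0:480,0:640]
    return pts(n,np.c_[u.ravel(),v.ravel()],d.ravel()).reshape(480,640,3)
def line(P):
    c=P.mean(0);return c,np.linalg.svd(P-c,full_matrices=False)[2][0]
if __name__=='__main__':
    out=[]
    for n,rb,tb in(('top',(160,255,290,305),(335,155,410,220)),('scene',(165,185,270,265),(345,185,400,250))):
        im=cv2.imread(f'pics/{n}0.png');d=np.load(f'pics/{n}0.npy');C=cloud(n,d)
        for (a,b,c,e),nm in((rb,'rod'),(tb,'tube')):
            out.append(cv2.resize(im[b:e,a:c],(400,int(400*(e-b)/(c-a))),interpolation=cv2.INTER_CUBIC))
            P=C[b:e,a:c].reshape(-1,3);P=P[d[b:e,a:c].ravel()>0]
            hsv=cv2.cvtColor(im,cv2.COLOR_BGR2HSV)[b:e,a:c].reshape(-1,3)[d[b:e,a:c].ravel()>0]
            if nm=='rod':
                Q=P[(P[:,2]>56)&(hsv[:,2]<120)&(hsv[:,1]>90)]; print(n,'handle',len(Q),*[np.round(x,3) for x in line(Q)],Q.min(0).round(),Q.max(0).round())
                Q=P[(P[:,2]>56)&(hsv[:,1]<60)]; print(n,'steel',len(Q),*[np.round(x,3) for x in line(Q)],Q.min(0).round(),Q.max(0).round())
                Q=P[P[:,2]>70.5]; print('high',len(Q),Q.mean(0).round(1))
            else:
                Q=P[(P[:,2]>102)]; print(n,'tube',len(Q),*[np.round(x,3) for x in line(Q)],Q.min(0).round(),Q.max(0).round())
                Q=P[(P[:,2]>80)&(P[:,2]<90)]; print('house',np.median(Q,0).round())
    H=max(o.shape[0] for o in out)
    out=[cv2.copyMakeBorder(o,0,H-o.shape[0],0,0,cv2.BORDER_CONSTANT) for o in out]
    g=np.vstack([np.hstack(out[:2]),np.hstack(out[2:])]);s=min(1,600/g.shape[0]);cv2.imwrite('pics/crops.png',cv2.resize(g,None,fx=s,fy=s))
    # plates
    for n in('top','scene'):
        im=cv2.imread(f'pics/{n}0.png');hsv=cv2.cvtColor(im,cv2.COLOR_BGR2HSV)
        m=((hsv[:,:,1]<45)&(hsv[:,:,2]>185)).astype(np.uint8)
        m=cv2.morphologyEx(m,cv2.MORPH_CLOSE,np.ones((5,5)))
        for c in cv2.findContours(m,0,2)[0]:
            if cv2.contourArea(c)>1200 and (cv2.boundingRect(c)[1]>240):
                W=plane(n,c.reshape(-1,2),10)[:,:2].astype(np.float32);print(n,'plate',cv2.minAreaRect(W),cv2.boundingRect(c))
E
python3 meas.py
```

```text
top handle 8 [451.675 287.015  70.526] [-0.055  0.998  0.027] [451. 266.  68.] [453. 296.  74.]
top steel 229 [449.092 158.192  66.429] [-0.048  0.998  0.052] [425.  88.  59.] [460. 287.  79.]
high 308 [446.1 241.   72.6]
top tube 361 [625.137 -69.149 119.257] [0.074 0.898 0.433] [ 612. -101.  102.] [641. -46. 140.]
house [ 620. -151.   88.]
scene handle 275 [445.273 249.713  66.982] [-0.015  1.     0.005] [438.  87.  56.] [462. 297.  73.]
scene steel 230 [449.44  158.992  63.473] [-0.044  0.998  0.04 ] [437.  85.  56.] [463. 207.  75.]
high 49 [446.8 228.4  71.8]
scene tube 254 [622.164 -73.631 117.567] [0.012 0.817 0.576] [611. -98. 102.] [643. -48. 137.]
house [ 598. -157.   87.]
top plate ((102.54609680175781, 1.0905914306640625), (314.3034362792969, 93.58372497558594), 89.8852310180664) (247, 430, 162, 50)
top plate ((440.5395812988281, -138.88648986816406), (97.75259399414062, 96.99504089355469), 71.14399719238281) (366, 250, 62, 62)
top plate ((421.4761047363281, -322.70831298828125), (125.96068572998047, 126.14492797851562), 59.20921325683594) (447, 247, 88, 86)
scene plate ((119.59869384765625, -13.3740234375), (291.7641296386719, 52.48380661010742), 89.31121826171875) (125, 342, 119, 112)
scene plate ((422.9358825683594, -323.951904296875), (124.57426452636719, 126.88548278808594), 59.27775192260742) (373, 327, 93, 81)
scene plate ((440.17987060546875, -141.27206420898438), (95.90245056152344, 98.0084228515625), 71.24127197265625) (306, 283, 68, 56)
```

View pics/crops.png

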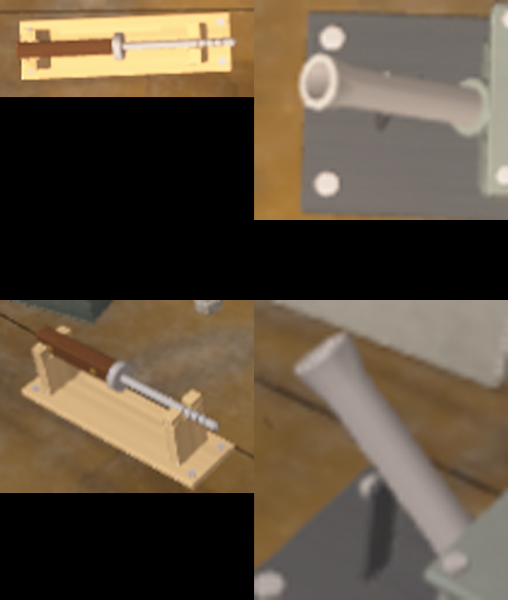

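The crops show these pixel positions:

| Feature | Top view | Scene view |
|---|---|---|
| Collar | (220.4,278) | (213,216) |
| Rod tip | (280.3,277) | (254.7,238) |
| Handle end | (169.2,279.6) | (181.5,199.5) |
| Tube mouth | (354.5,179.2) | (359.7,197.1) |

The smaller plate measures about 98 mm, with its middle at (440,-140).

```bash
cat >> look.py <<'E'
def tri(ut,us):
    "two-view point and ray gap"
    A=np.zeros((3,3));b=np.zeros(3);L=[]
    for n,uv in(('top',ut),('scene',us)):
        o=np.array(camera_params(n)['extrinsics'])[:3,3];r=pts(n,[uv],[1])[0]-o;r/=np.linalg.norm(r)
        M=np.eye(3)-np.outer(r,r);A+=M;b+=M@o;L.append((o,M))
    x=np.linalg.solve(A,b);return x.round(1),[float(np.linalg.norm(M@(x-o)).round(1)) for o,M in L]
E
python3 - <<'E'
from look import *
from meas import cloud,line
for nm,t,s,z in(('tip',(280.3,277),(254.7,237.9),60),('collar',(220.4,278),(213,216),60),('end',(169.2,279.6),(181.5,199.5),60),('mouth',(354.5,179.2),(359.7,197.1),125)):
    print(nm,plane('top',[t],z).round(1),plane('scene',[s],z).round(1),tri(t,s))
# handle mask, tube axis, housing edges
for n in('top','scene'):
    im=cv2.imread(f'pics/{n}0.png');h=cv2.cvtColor(im,cv2.COLOR_BGR2HSV).astype(int)
    C=cloud(n,np.load(f'pics/{n}0.npy'))
    roi=(abs(C[:,:,0]-447)<40)&(abs(C[:,:,1]-200)<140)
    m=roi&((h[:,:,0]<14)|(h[:,:,0]>170))&(h[:,:,1]>90)&(h[:,:,2]<165)&(C[:,:,2]>45)
    v,u=np.nonzero(m);W=plane(n,np.c_[u,v],66);k=abs(W[:,0]-np.median(W[:,0]))<14;print(n,'handle66',k.sum(),*[x.round(3) for x in line(W[k])],W[k].min(0).round(1),W[k].max(0).round(1))
    m=roi&(h[:,:,1]<70)&(C[:,:,2]>50)
    v,u=np.nonzero(m);W=plane(n,np.c_[u,v],62);k=abs(W[:,0]-np.median(W[:,0]))<14;print(n,'steel62',k.sum(),*[x.round(3) for x in line(W[k])],W[k].min(0).round(1),W[k].max(0).round(1))
    m=(abs(C[:,:,2]-88)<5)&(abs(C[:,:,0]-610)<90)&(abs(C[:,:,1]+145)<90)
    v,u=np.nonzero(m);print('house',cv2.minAreaRect(plane(n,np.c_[u,v],88)[:,:2].astype(np.float32)))
    m=(C[:,:,2]<12)&(h[:,:,1]<50)&(h[:,:,2]<130)&(abs(C[:,:,0]-610)<90)&(abs(C[:,:,1]+100)<140)
    v,u=np.nonzero(m);print('base',cv2.minAreaRect(plane(n,np.c_[u,v],8)[:,:2].astype(np.float32)))
E
```

```text
tip [[449.4  86.2  60. ]] [[453.5  84.7  60. ]] (array([450.7,  84.5,  62.3]), [1.9, 1.9])
collar [[448.6 200.7  60. ]] [[449.9 202.1  60. ]] (array([448.5, 200.3,  62. ]), [0.1, 0.1])
end [[446.5 298.4  60. ]] [[446.7 298.7  60. ]] (array([446.5, 298.3,  60.3]), [0.0, 0.0])
mouth [[624.8 -55.4 125. ]] [[625.7 -57.9 125. ]] (array([625.7, -56.5, 124.1]), [1.3, 1.3])
top handle66 355 [446.403 253.318  66.   ] [-0.035  0.999  0.   ] [438.  207.8  66. ] [454.5 299.   66. ]
top steel62 259 [449.257 159.533  62.   ] [ 0.026 -1.    -0.   ] [437.2  88.5  62. ] [462.8 292.5  62. ]
house ((619.1937255859375, -168.22344970703125), (136.57969665527344, 105.99105834960938), 89.04695129394531)
base ((621.5092163085938, -145.10057067871094), (192.62452697753906, 117.83661651611328), 87.41741943359375)
scene handle66 273 [445.577 250.088  66.   ] [ 0.016  1.    -0.   ] [432.2 201.   66. ] [458.2 299.2  66. ]
scene steel62 241 [450.548 159.622  62.   ] [-0.01  1.   -0.  ] [436.6  84.2  62. ] [464.2 213.6  62. ]
house ((618.6582641601562, -158.33682250976562), (153.90847778320312, 109.89464569091797), 89.64971160888672)
base ((622.1356811523438, -145.67697143554688), (192.96987915039062, 121.56714630126953), 87.03871154785156)
```

```bash
python3 -m jog '[[[0,0,0,0,0,0.0265,1],[0,0,0,0,0,0.0265,1],[0,0,0,0,0,0.0265,1],[0,0,0,0,0,0.0265,1],[0,0,0,0,0,0.0265,1],[0,0,0,0,0,0.0265,1],[0,0,0,0,0,0.0265,1]]]' 40
python3 -m jog '[[[-0.518,0.36,0.16,0,0,0,1],[-0.518,0.36,0.16,0,0,0,1],[-0.518,0.36,0.16,0,0,0,1],[-0.518,0.36,0.16,0,0,0,1],[-0.518,0.36,0.16,0,0,0,1],[-0.518,0.36,0.16,0,0,0,1],[-0.518,0.36,0.16,0,0,0,1],[-0.518,0.36,0.16,0,0,0,1],[-0.518,0.36,0.16,0,0,0,1],[-0.518,0.36,0.16,0,0,0,1],[-0.518,0.36,0.16,0,0,0,1],[-0.518,0.36,0.16,0,0,0,1]]]'
python3 - <<'E'
from look import *
grab('scene','s1');
for z in(40,50,60): print(plane('top',[(397.3,186)],z))
E
```

```text
time: 0.98
tool_pos: [226.7, 555.2, 230.6]
tcp_rot: [-180.0, 0.1, 90.7]
ft_force: [0.8, -0.7, 0.0]
finger_gap: 85.5
time: 2.48
tool_pos: [448.5, 247.5, 134.6]
tcp_rot: [-180.0, 0.0, 91.0]
ft_force: [0.7, 0.8, -0.4]
finger_gap: 85.3
[[ 623.55495769 -140.32475112   40.        ]]
[[ 622.13159991 -139.34705741   50.        ]]
[[ 620.70824213 -138.3693637    60.        ]]
```

View pics/s1.png

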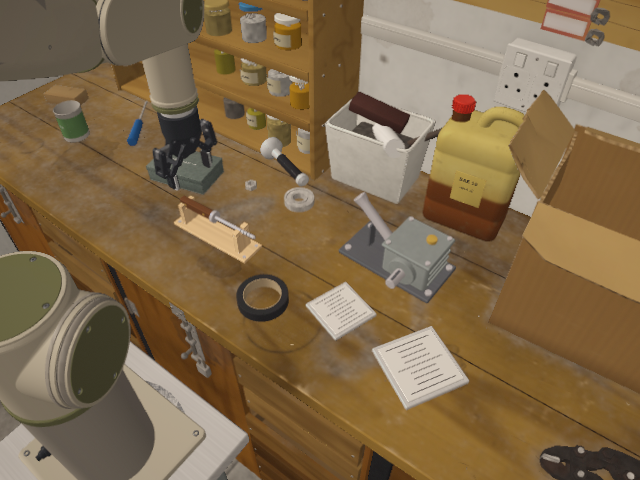

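The open gripper stands above the handle, around (185,180) in the scene view, so I go down and grip.

```bash
python3 -m jog '[[[0,-0.018,0.3,0,0,0,1],[0,0,0.4,0,0,0,1],[0,0,0.4,0,0,0,1],[0,0,0.4,0,0,0,1],[0,0,0.27,0,0,0,1],[0,0,0.1,0,0,0,1],[0,0,0,0,0,0,0],[0,0,0,0,0,0,0],[0,0,0,0,0,0,0],[0,0,0,0,0,0,0],[0,0,0,0,0,0,0],[0,0,0,0,0,0,0]]]' 60
python3 -c "
from bench import telemetry as t
print(t.sense())"
```

```text
time: 4.03
tool_pos: [447.9, 248.6, 42.4]
tcp_rot: [179.9, -0.0, 91.0]
ft_force: [-1.0, -0.8, 5.7]
finger_gap: 15.3
{'time': 4.025, 'joint_pos': array([ 2.33039122e+01,  4.25652788e+00,  1.09455882e+02, -2.19728445e-03,
        6.62273405e+01,  2.23069244e+01]), 'qd': array([ 0.02565842, -0.00215994,  0.01565498, -0.04283718,  0.05097732,
        0.03809762]), 'joint_efforts': array([ 6.60316413e-02, -4.51369250e+01, -4.16886055e+01,  5.73921727e-02,
       -3.11508263e-01, -3.51614246e-03]), 'tool_pos': array([447.8556788 , 248.64739249,  42.43503023]), 'tcp_rot': array([ 1.79943495e+02, -2.10077449e-02,  9.09978828e+01]), 'ft_force': array([-1.01683162, -0.79597118,  5.68267414]), 'wrist_torque': array([-0.11874174,  0.10243537, -0.05178917]), 'finger_gap': 15.25328666579018}
```

```bash
python3 -m jog '[[[0,0,-0.1,0,0,0,0],[0,0,-0.3,0,0,0,0],[0,0,-0.4,0,0,0,0],[0,0,-0.4,0,0,0,0],[0,0,-0.5,0,0,0,0],[0,0,-0.5,0,0,0,0],[0,0,-0.5,0,0,0,0],[0,0,-0.5,0,0,0,0],[0,0,0,0,0,0,0]]]' 80
python3 -m jog '[[[-0.2,0.25,-0.05,0,0,0,0],[-0.3,0.4,-0.1,0,0,0,0],[-0.4,0.5,-0.1,0,0,0,0],[-0.4,0.5,-0.1,0,0,0,0],[-0.4,0.5,-0.1,0,0,0,0],[-0.4,0.5,-0.1,0,0,0,0],[-0.4,0.5,-0.1,0,0,0,0],[-0.3,0.4,-0.1,0,0,0,0],[-0.06,0.1,0,0,0,0,0]]]'
python3 -m jog '[[[0,0,0,0,0,0.0097,0],[0,0,0,0,0.0185,0,0],[0,0,0,0,0.0185,0,0],[0,0,0,0,0.0185,0,0],[0,0,0,0,0.0185,0,0],[0,0,0,0,0.0185,0,0],[0,0,0,0,0.0185,0,0],[0,0,0,0,0,0,0],[0,0,0,0,0,0,0]]]'
python3 - <<'E'
from look import *
from bench import telemetry as t
ims=[]
for n,(a,b,c,e) in(('top',(220,130,420,250)),('scene',(280,60,440,240))):
    im,d=grab(n,n+'2'); ims.append(cv2.resize(im[b:e,a:c,::-1],None,fx=800/200 if n=='top' else 3,fy=4 if n=='top' else 3,interpolation=cv2.INTER_CUBIC))
cv2.imwrite('pics/c2t.png',ims[0]);cv2.imwrite('pics/c2s.png',ims[1])
s=t.sense();print({k:np.round(s[k],2) for k in('time','tool_pos','tcp_rot','ft_force','joint_pos','finger_gap')})
E
```

```text
time: 5.15
tool_pos: [448.7, 249.1, 204.8]
tcp_rot: [179.7, -0.1, 91.0]
ft_force: [-0.4, 0.5, -1.5]
finger_gap: 14.4
time: 6.28
tool_pos: [633.1, 106.6, 237.6]
tcp_rot: [-179.9, 0.0, 90.9]
ft_force: [-0.1, 0.7, -1.4]
finger_gap: 14.7
time: 7.4
tool_pos: [632.2, 108.9, 239.0]
tcp_rot: [-180.0, -39.8, 87.5]
ft_force: [0.1, -0.1, -1.0]
finger_gap: 14.9
{'time': np.float64(7.5), 'tool_pos': array([632.5 , 109.46, 240.01]), 'tcp_rot': array([179.9 , -39.85,  87.65]), 'ft_force': array([-0.34, -0.66, -0.65]), 'joint_pos': array([-15.9 ,  15.3 ,  84.41,  38.57,  90.97, -16.58]), 'finger_gap': np.float64(14.98)}
```

View pics/c2t.png

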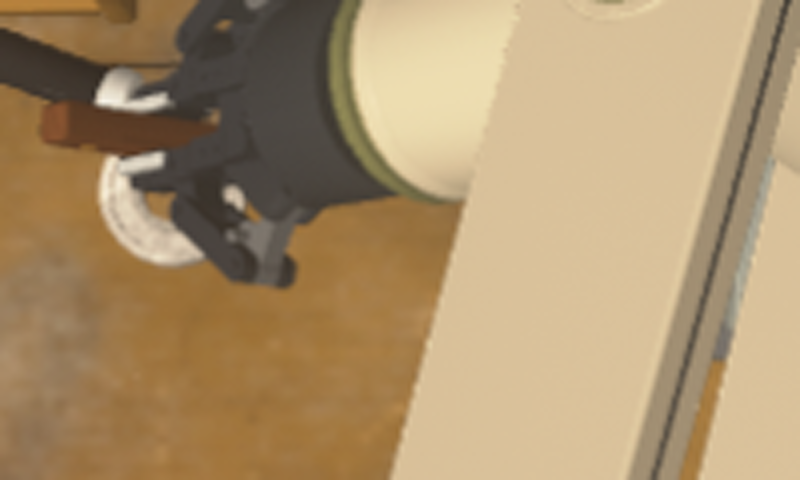

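View pics/c2s.png

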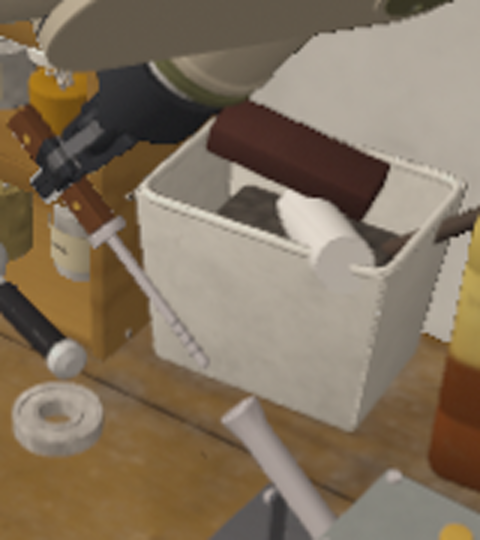

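In the scene view, with offsets added, the tip is at (348.7,181.7), the collar at (316.7,139) and the mouth centre at (361,197.7). They are nearly in line. The top view is blocked by the arm. Next I compute the offset in tool axes.

```bash
cat > rel.py <<'E'
from look import *
from bench import telemetry as t
from scipy.spatial.transform import Rotation as Ro
def tool():
    s=t.sense();return s['tool_pos'],Ro.from_euler('xyz',s['tcp_rot'],degrees=True).as_matrix()
def inplane(n,uv,p,R,off=0):
    o=np.array(camera_params(n)['extrinsics'])[:3,3];r=pts(n,uv,np.ones(len(uv)))-o
    k=(off-(o-p)@R[:,1])/(r@R[:,1]); return ((o+r*k[:,None])-p)@R
if __name__=='__main__':
    p,R=tool()
    q=inplane('scene',[(316.7,139),(348.7,181.7),(361,197.7)],p,R);print('collar,tip,mouth in tool',q.round(1),'mouth world',(q[2]@R.T+p).round(1))
    m=(np.array([625.5,-56.3,125])-p)@R;print('mouth est in tool',m.round(1))
    a=np.array([np.cos(np.radians(87.5))*.766,.766*np.sin(np.radians(87.5)),.6428]);print('tube axis in tool',(a@R).round(4))
    print('rod slope dz/dx deg',np.degrees(np.arctan2(q[1,2]-q[0,2],-(q[1,0]-q[0,0]))))
E
python3 rel.py
```

```text
collar,tip,mouth in tool [[ -54.9    0.   -18.6]
 [-163.3   -0.   -20. ]
 [-204.7    0.   -21.4]] mouth world [625.4 -61.3 125.3]
mouth est in tool [-2.011e+02 -2.000e-01 -1.800e+01]
tube axis in tool [ 1.      0.002  -0.0027]
rod slope dz/dx deg -0.737849180905274
```

```bash
python3 -m jog '[[[-0.3,0,-0.01,0,0,0,0],[-0.3,0,0,0,0,0,0],[-0.2,0,0,0,0,0,0],[-0.15,0,0,0,0,0,0],[-0.15,0,0,0,0,0,0],[0,0,0,0,0,0,0]]]'
python3 -m jog '[[[-0.15,0,0,0,0,0,0],[-0.15,0,0,0,0,0,0],[0,0,0,0,0,0,0]]]'
python3 - <<'E'
from rel import *
im,d=grab('scene','s3');cv2.imwrite('pics/c3s.png',cv2.resize(im[100:260,280:440,::-1],None,fx=3.7,fy=3.7,interpolation=cv2.INTER_CUBIC))
p,R=tool();print(t.sense()['ft_force'],((np.array([625.5,-56.3,125])-p)@R).round(1))
E
```

```text
time: 8.25
tool_pos: [630.4, 65.8, 203.8]
tcp_rot: [-179.9, -40.0, 87.4]
ft_force: [0.4, 0.6, -0.7]
finger_gap: 14.4
time: 8.62
tool_pos: [629.7, 54.3, 194.1]
tcp_rot: [-179.9, -40.0, 87.4]
ft_force: [-0.2, 0.6, -0.9]
finger_gap: 15.2
[-0.09247036  0.34290169 -0.52436123] [-129.6    0.5  -18.1]
```

View pics/c3s.png

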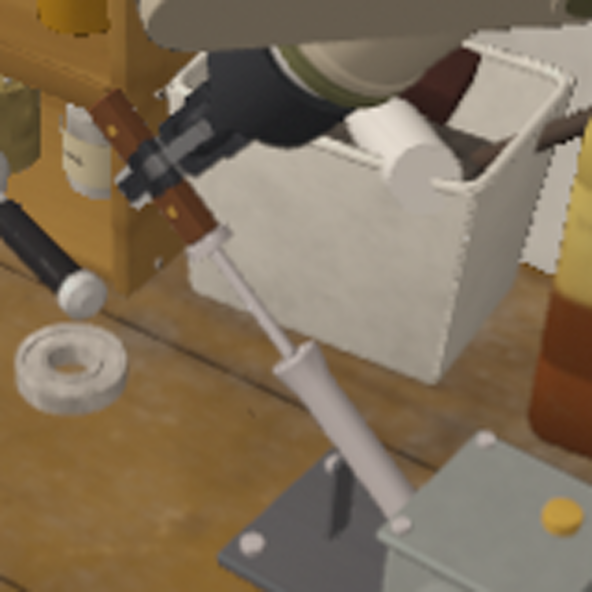

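In the crop the rod enters the mouth at about (292,352) and its marks are hidden inside the tube, with no force yet. I carry on while watching the force.

```bash
python3 -m jog '[[[-0.2,0,0,0,0,0,0],[-0.2,0,0,0,0,0,0],[0,0,0,0,0,0,0]]]' 
python3 -m jog '[[[-0.2,0,0,0,0,0,0],[-0.2,0,0,0,0,0,0],[-0.2,0,0,0,0,0,0],[0,0,0,0,0,0,0]]]'
python3 rel.py | tail -3
```

```text
time: 9.05
tool_pos: [628.9, 38.7, 180.8]
tcp_rot: [-179.9, -40.0, 87.4]
ft_force: [0.6, 0.7, -1.5]
finger_gap: 14.6
time: 9.55
tool_pos: [628.0, 15.8, 161.6]
tcp_rot: [-179.9, -40.0, 87.4]
ft_force: [-0.3, -0.4, -0.4]
finger_gap: 14.6
mouth est in tool [-78.8   0.8 -18.3]
tube axis in tool [ 1.0e+00 -1.5e-03 -4.0e-04]
rod slope dz/dx deg -1.1031940302036014
```

```bash
python3 -m jog '[[[-0.2,0,0,0,0,0,0],[-0.16,0,0,0,0,0,0],[0,0,0,0,0,0,0]]]' 
python3 -m jog '[[[-0.06,0,0,0,0,0,0],[0,0,0,0,0,0,0]]]'
python3 -m jog '[[[-0.06,0,0,0,0,0,0],[0,0,0,0,0,0,0]]]'
python3 - <<'E'
from rel import *
im,d=grab('scene','s4');cv2.imwrite('pics/c4s.png',cv2.resize(im[120:260,300:440,::-1],None,fx=4,fy=4,interpolation=cv2.INTER_CUBIC))
p,R=tool();print(t.sense()['ft_force'],((np.array([625.5,-56.3,125])-p)@R).round(1))
E
```

```text
time: 9.93
tool_pos: [627.4, 2.2, 150.4]
tcp_rot: [-179.9, -40.0, 87.4]
ft_force: [-0.4, -0.2, -1.5]
finger_gap: 14.7
time: 10.18
tool_pos: [627.6, 0.4, 149.1]
tcp_rot: [-180.0, -40.0, 87.5]
ft_force: [-0.3, 0.3, -1.3]
finger_gap: 14.8
time: 10.42
tool_pos: [627.5, -2.0, 147.1]
tcp_rot: [-180.0, -40.0, 87.5]
ft_force: [-0.9, -0.2, -1.1]
finger_gap: 14.5
[ 0.37988175  0.9358082  -1.12613956] [-55.9   0.3 -17.9]
```

View pics/c4s.png

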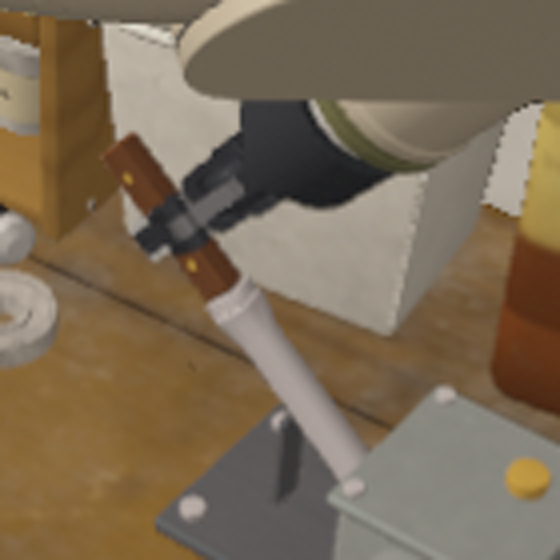

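In the crop the collar at (236,300) is almost on the rim. I continue in 2 mm steps until contact.

```bash
for i in 1; do python3 -m jog '[[[-0.04,0,0,0,0,0,0],[0,0,0,0,0,0,0]]]'; done
python3 -m jog '[[[-0.04,0,0,0,0,0,0],[0,0,0,0,0,0,0]]]'
python3 -c "
from rel import *
p,R=tool();print((t.sense()['ft_force']@R).round(1),((np.array([625.5,-56.3,125])-p)@R).round(1))"
```

```text
time: 10.72
tool_pos: [627.6, -2.3, 147.1]
tcp_rot: [180.0, -40.1, 87.6]
ft_force: [-0.2, 5.0, 3.8]
finger_gap: 14.8
time: 10.98
tool_pos: [627.6, -2.3, 147.1]
tcp_rot: [179.9, -40.2, 87.7]
ft_force: [-1.8, 12.3, 10.1]
finger_gap: 14.6
[15.9 -2.2  0.2] [-55.5   0.  -18.1]
```

The collar stopped on the rim: the axial force rose to 16 N with no further travel, at the mouth position I had predicted. Now I draw the rod straight out.

```bash
python3 -m jog '[[[0.1,0,0,0,0,0,0],[0.2,0,0,0,0,0,0],[0.3,0,0,0,0,0,0],[0.3,0,0,0,0,0,0],[0.3,0,0,0,0,0,0],[0.3,0,0,0,0,0,0],[0.3,0,0,0,0,0,0],[0.3,0,0,0,0,0,0],[0.4,0,0,0,0,0,0],[0.4,0,0,0,0,0,0],[0.2,0,0,0,0,0,0],[0,0,0,0,0,0,0]]]'
python3 - <<'E'
from rel import *
im,d=grab('scene','s5');cv2.imwrite('pics/c5s.png',cv2.resize(im[60:240,280:440,::-1],None,fx=3,fy=3,interpolation=cv2.INTER_CUBIC))
E
```

```text
time: 12.48
tool_pos: [632.7, 114.3, 245.0]
tcp_rot: [179.9, -39.9, 87.6]
ft_force: [-0.1, 0.5, -0.2]
finger_gap: 14.5
```

View pics/c5s.png

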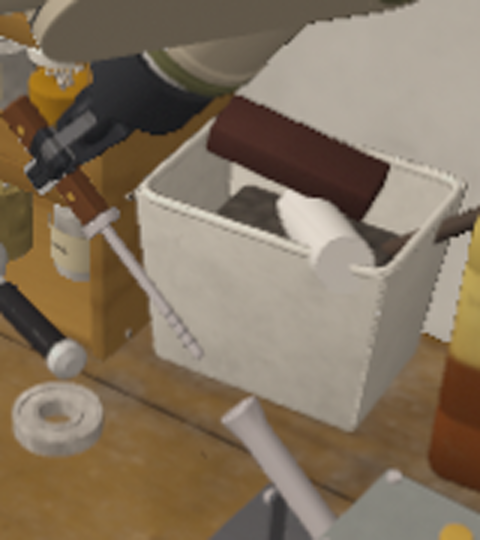

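The rod is fully clear: the tip is at (200,355) and the mouth at (243,412) in the crop. Next I level it and go to the plate.

```bash
python3 -m jog '[[[0,0,0,0,-0.0222,0,0],[0,0,0,0,-0.0222,0,0],[0,0,0,0,-0.0222,0,0],[0,0,0,0,-0.0222,0,0],[0,0,0,0,-0.0222,0,0],[0,0,0,0,0,0.0175,0],[0,0,0,0,0,0.0175,0],[0,0,0,0,0,0,0]]]'
python3 -m jog '[[[-0.2,-0.2,0,0,0,0,0],[-0.35,-0.32,0,0,0,0,0],[-0.35,-0.32,0,0,0,0,0],[-0.35,-0.32,0,0,0,0,0],[-0.35,-0.32,0,0,0,0,0],[-0.35,-0.32,0,0,0,0,0],[-0.35,-0.32,0,0,0,0,0],[-0.31,-0.28,0,0,0,0,0],[0,0,0,0,0,0,0]]]'
python3 -m jog '[[[0,0,0.2,0,0,0,0],[0,0,0.4,0,0,0,0],[0,0,0.4,0,0,0,0],[0,0,0.5,0,0,0,0],[0,0,0.5,0,0,0,0],[0,0,0.4,0,0,0,0],[0,0,0.3,0,0,0,0],[0,0,0.2,0,0,0,0],[0,0,0,0,0,0,0]]]'
python3 - <<'E'
from rel import *
im,d=grab('scene','s6');im2,d=grab('top','t6')
a=cv2.resize(im[200:380,230:400,::-1],None,fx=2.35,fy=2.35,interpolation=cv2.INTER_CUBIC);b=cv2.resize(im2[200:380,270:440,::-1],None,fx=2.35,fy=2.35,interpolation=cv2.INTER_CUBIC)
cv2.imwrite('pics/c6.png',np.hstack([a,b]));print(a.shape)
E
```

```text
time: 13.52
tool_pos: [632.3, 113.3, 243.2]
tcp_rot: [-179.9, 0.0, 74.9]
ft_force: [-0.5, 0.3, -0.7]
finger_gap: 14.5
time: 14.65
tool_pos: [482.1, 18.1, 244.1]
tcp_rot: [180.0, 0.0, 74.9]
ft_force: [0.6, 0.2, -0.5]
finger_gap: 14.8
time: 15.78
tool_pos: [482.3, 19.1, 98.4]
tcp_rot: [-179.9, 0.0, 74.9]
ft_force: [0.3, 0.3, -0.9]
finger_gap: 14.2
(423, 400, 3)
```

View pics/c6.png

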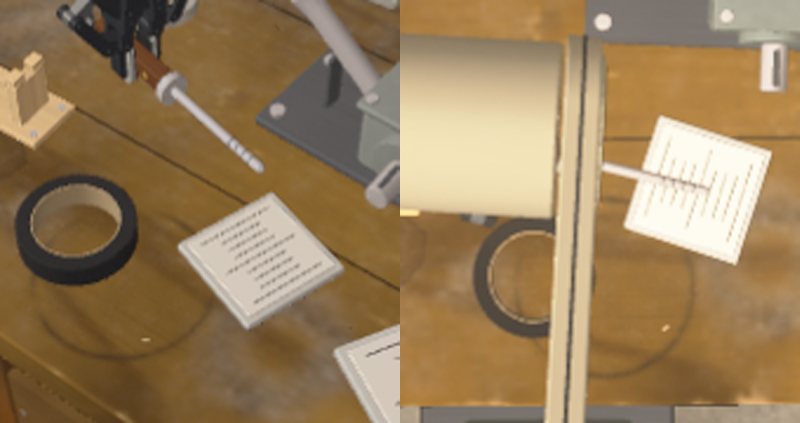

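In the left crop the rod hangs clear above the plate, with the tip at (260,169). In the right crop (top view) the tip at (709,189) is over the plate's middle, and the tape is well clear of the gripper.

Run:
```python
from rel import *
print(tri((401.3,280.3),(340.5,271.8)))
p,R=tool();q=inplane('scene',[(303.1,237),(340.5,271.8)],p,R);print(q.round(1),(q@R.T+p).round(1))
```

```text
(array([ 441.8, -137.5,  116.4]), [0.4, 0.4])
[[ -51.6    0.   -18.9]
 [-162.1    0.   -17.4]] [[ 469.8  -30.9  118.6]
 [ 441.  -137.5  117.2]]
```

```bash
python3 -m jog '[[[-0.05,0,0.1,0,0,0,0],[0,0,0.3,0,0,0,0],[0,0,0.3,0,0,0,0],[0,0,0.3,0,0,0,0],[0,0,0.2,0,0,0,0],[0,0,0.15,0,0,0,0],[0,0,0.05,0,0,0,0],[0,0,0,0,0,0,0],[0,0,0,0,0,0,0],[0,0,0,0,0,0,0],[0,0,0,0,0,0,0],[0,0,0,0,0,0,0]]]'
python3 - <<'E'
from rel import *
im,d=grab('scene','s7');im2,d=grab('top','t7')
a=cv2.resize(im[200:380,230:400,::-1],None,fx=2.35,fy=2.35,interpolation=cv2.INTER_CUBIC);b=cv2.resize(im2[200:380,270:440,::-1],None,fx=2.35,fy=2.35,interpolation=cv2.INTER_CUBIC)
cv2.imwrite('pics/c7.png',np.hstack([a,b]))
s=t.sense();print(s['time'],np.abs(s['qd']).max(),s['ft_force'])
E
```

```text
time: 17.38
tool_pos: [482.2, 16.5, 29.3]
tcp_rot: [180.0, -0.0, 74.9]
ft_force: [0.2, -0.1, -1.4]
finger_gap: 15.1
17.475 0.12415086473012402 [-0.19727173 -0.83356426 -1.43794647]
```

View pics/c7.png

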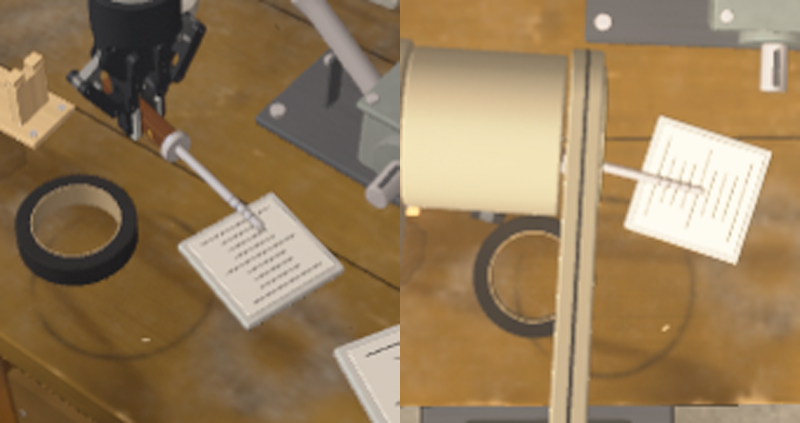

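The final view shows the rod level, with the tip at about (703,190) in the top crop and (260,228) in the scene crop. It is over the plate's middle and touching nothing.

Run:
```python
from look import *
x,g=tri((398.8,280.8),(340.5,296.9));print(x,g)
from bench import job
if abs(x[0]-440.4)<8 and abs(x[1]+140)<8 and 35<x[2]<60: print(job.hand_in())
```

```text
[ 440.3 -140.4   47.3] [0.4, 0.4]
the job is handed in; nothing more can be done
None
```

I took the rod from its cradle by the handle and slid it down the guide tube until the collar stopped on the mouth. I then drew it fully out and levelled it over the smaller plate (about 98 mm against 126 mm for the other). The job was handed in at about 17.5 s, with the rod still gripped there.

- **Collar stop:** travel stopped with 16 N along the rod, and the collar was where I expected the mouth to be.
- **Final hold:** from two views, the tip is at (440.3, -140.4, 47.3), and I measured the plate's middle at about (440.4, -140). That is about 37 mm above the plate. The rod measured level to within about 1°, in the last check before the final straight descent.
- **Contact:** the last wrist force reading was under 2 N, about what it read while the rod hung free. The last picture showed the rod touching nothing.
- **Other parts:** I never moved near the bearing, nut or tape. The tape and the bearing looked unmoved in the pictures. I did not check the nut again after the rod was out.
- **Disagreements:**
  - The finger gap read about 14.2–15.3 mm on the 16 mm handle.
  - My two estimates of the mouth position differed by about 5 mm. The rod still went in without any side force.

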